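# Slide the label holder behind the rail lip and hold it home

## Robot

A 7-joint arm with a two-finger parallel gripper is mounted at the origin on a cart in front of the work surface, level with it; the furniture and walls round the work are solid. World frame = base frame: x ahead of the robot, y to its left, z up, the work surface at z = 0. Lengths are in m, angles in rad, forces in N, time in s.
With the tool pointing down it reaches from about 0.4 to 0.85 m from the base axis. Payload 4.5 kg.
Tool frame: the origin (TCP) lies midway between the tips of the shut fingers; the grasp point (between the pads) lies 19 mm behind it; z points along the fingers, y is the line along which they close (so a half turn about z gives the same grasp; the last joint's range is limited). The gripper opens to 85 mm and grips with 20 to 120 N. Pads are 22 mm wide; open, the fingers measure 114 mm over their backs; the gripper's body (76 mm by 85 mm) begins 54 mm behind the grasp point. The pads swing forward as they close: fully open they stand 13 mm farther back than shut.
Start: joints at [-1.242, 0.689, -0.195, 1.565, 0.157, 0.902, -0.215], TCP at [0.182, 0.598, 0.231] pointing down, gripper open.
Joint ranges: [-3.01, 3.01], [-0.46, 2.08], [-1.47, 1.51], [0.13, 2.56], [-1, 4.14], [0.04, 2.09], [-2.66, 2.66]. Speed limits (rad/s): [2.57, 2.57, 3.14, 3.14, 3.14, 3.14, 3.14].

## Interface

Orientations are given as a unit quaternion [w, x, y, z].
In Python, from plant import arm gives the robot as it stands.
- The arm moves only by the tool servo_tool, never from a script. Its argument "moves" is one flat list of numbers, 7 for each row, row after row: the shift along the tool's x, y, z in m, then the turn, a rotation vector about the tool's x, y, z in degrees, then the opening, from -1 (shut) to 1 (fully open). A call has 1 to 10 rows; each row shifts and turns the commanded pose from where the row before left it, along the tool's axes as they then stand; what a row does not reach is not made up. A row lasts 1/10 s, in which the tool goes at most 50 mm and 8.59 degrees, less where a joint would pass 70% of its speed; a pose out of reach is approached as far as the arm can. A call with a gripper value outside its range is refused whole. The fingers move at their own pace and stop on an object; the grip force is fixed at half the most. Time passes only in rows, so rows that do not move let the fingers close. It gives the time, the measured TCP pose, the force, the opening and the grip force at its end, in the units of the state.
- arm.sense(): the state, without advancing time (a new reading comes with each control period).
- arm.capture(name): name is "scene" or "top" or "wrist"; returns the picture (400x640x3 uint8, red, green, blue); there is no depth.
- arm.get_calibration(name): a dict with "fx", "fy", "cx", "cy" (pixels), "position" and "orientation" of the camera in the world; the wrist camera has in their place "tool_from_camera" (4x4, takes a point from camera to tool coordinates, whose origin is the TCP and whose axes are the flange's). Camera axes: x right, y down, z forward; pixel columns grow to the right and rows downward; lengths in m; the calibration is good to about 2 mm. A picture is of the moment at which its call begins: read the wrist's pose just before it. get_calibration takes no time and is no camera call.
- arm.finish_job(): hands the job in; it is judged then, once.
The state is a dict: "time": time; "qpos": joint angles; "joint_vel": joint speeds; "tau": joint torques, N m; "tcp_pos": TCP position; "orientation": TCP orientation; "contact_force": force on the tool from outside, world axes, zero at the start; "wrist_torque": the same for the moment, N m; "gripper_width": finger opening in m; "grip_force": force on a finger pad.
Only numpy, scipy, OpenCV 4.12 (cv2) and the standard library are available. Lean on these libraries where they do the work, as an engineer would, in place of code of your own. Each camera call takes 0.05 s, during which the arm holds its last target. There are 200 camera calls.

## Task

Take the wider of the two label holders out of the rack and stand it upright on the open left half of the narrow ledge along the front of the bottle step, clear of the lip. Then slide it along the ledge to the right, behind the lip, until it has pushed the sprung clip right back to its stop. Finish while still holding it pressed home there: do not let go, the clip would push it back out; leave the other holder, the bottles and the other things where they are.

Things in the scene. Friction and masses are not known exactly. Their poses are not given: they have to be found in the camera images.
- wide_center (a point): centre (half-way up) of the wider label holder, an upright grey plastic plate 80 mm wide (its y axis), 80 mm high (z, up) and 8 mm thick (x axis), 60 g; its top 30 mm are a ribbed grip strip 10 mm thick, to be pinched from above across the thickness. Its underside is 40 mm below this point. It stands in a slot of the rack, underside 6 mm above the worktop; front and back are alike for the job
- narrow_center (a point): centre of the other label holder, the same but only 50 mm wide; it stands in the other slot of the same rack, 75 mm in front of or behind the wider one, parallel to it. Not to be moved
- rack: grey rack fixed on the worktop, 110 x 105 mm, 21 mm high, with two slots 10 mm wide and 15 mm deep along its y axis, at x = -37.5 and +37.5 mm; which holder is in which varies. Origin: centre of its underside
- step: fixed grey bottle step, 140 mm deep (x), 220 mm long (y), 60 mm high; origin: centre of its underside, x axis away from its front, y axis to its left seen from the front. Two bottles, up to 106 mm tall, stand on its rear half. An aluminium rail runs along its front: a ledge 17 mm deep, top at z = 48 mm, in front of the step's front face (x = -70 mm), which rises 12 mm above the ledge
- ledge (a point): point on top of the open left part of the ledge, 7 mm in front of the step's front face, where the middle of the holder's underside should be set (then the holder is clear of the lip); axes as the step's. This part, y from +15 to +110 mm of the step, is open in front. The channel runs straight from here along -y
- home (a point): where the wider holder's centre is when it stands in the channel behind the lip and is fully home; 110 mm to the right (-y) of the ledge point and 40 mm above the ledge; axes as the step's, the holder's width lies along y
- clip (a joint): travel of the sprung clip, a grey block 10 x 14 x 13 mm in the right end of the channel that the holder's leading edge pushes along the step's -y: 0 at rest, 0.012 (m) at its stop. The spring needs 4 N to start and about 9 N at the stop, and returns when let go. The holder meets it 12 mm before home
- bottle_tall: bystander: white screw-cap bottle 50 mm wide, 106 mm tall, on the step, origin at its underside
- bottle_small: bystander: white screw-cap bottle 44 mm wide, 93 mm tall, on the step, origin at its underside
- label_roll: bystander: roll of white labels, 56 mm wide, 30 mm high, on the worktop in front of the step
- case: bystander: small plastic box with a lid, 64 x 96 x 28 mm, on the worktop in front of the step's right end
- lip_mouth (a point): middle of the channel's mouth at ledge height, 60 mm to the right (-y) of the ledge point; axes as the step's. From here to the right a lip 14 mm high stands in front of the ledge, leaving a channel 14 mm wide, open above; to the left the lip flares forward for another 14 mm

How it is judged:
By the outcome, as a careful person would: the job done as asked, in the order asked, and still so for the second after the job is handed in, while the arm keeps its last pose, push and grip.
It also fails if it takes over 38 s, if anything falls off the work surface, if the arm or the gripper's body presses on something with over 40 N, if the wrist force passes 120 N, or if a joint passes its speed limit or range.

## Working session

There is one attempt and no reset: what is moved stays moved. The work goes in short steps, Python scripts to look and compute and a tool call to move; the robot and the scene stay as the last step left them, time stands still between calls to the robot, and variables do not carry over. Pictures are saved under pics/ and viewed, at most 10 in all, crops included, and the job is handed in when it is done.

Besides the shell and the picture viewer there is one more tool, called after "Emit:" as name(argument=value, ...) on one line, values as JSON. servo_tool: Moves the arm, as the interface text tells. Its arguments: {"type":"object","properties":{"moves":{"type":"array"}},"required":["moves"]}

```bash
mkdir -p pics; ls; python3 - <<'E'
from plant import arm
import cv2
s=arm.sense();print(s)
for n in("scene","top"):
    cv2.imwrite(f"pics/{n}0.png",arm.capture(n)[:,:,::-1]);print(n,arm.get_calibration(n))
print(arm.get_calibration("wrist"))
E
```

```text
pics
{'time': 0.0, 'qpos': array([-1.24219133,  0.68997811, -0.19450237,  1.56639404,  0.15731633,
        0.90249822, -0.21511495]), 'joint_vel': array([-0.00143214,  0.00273523, -0.00044666,  0.00138394, -0.00052694,
        0.00026527,  0.00023653]), 'tau': array([ 5.19000992e-05, -5.39604628e+01, -1.26643259e+00, -1.58542031e+01,
        9.14741453e-03,  9.54511052e-03, -1.04394019e-05]), 'tcp_pos': array([0.18146048, 0.59737372, 0.23047411]), 'orientation': array([-5.88979592e-05,  1.46831259e-01,  9.89161106e-01, -9.40490203e-04]), 'contact_force': array([1.11056656, 0.79259711, 0.54589004]), 'wrist_torque': array([-0.00095699,  0.04527286,  0.04352387]), 'grip_force': 0.0, 'gripper_width': 0.08580468585159623}
scene {'fx': 400.4388677937684, 'fy': 400.4388677937684, 'cx': 322.73551380245397, 'cy': 201.47717184032277, 'position': array([ 0.16623938, -0.2745853 ,  0.71286205]), 'orientation': array([-0.34489465,  0.87848475, -0.31077916,  0.11282085])}
top {'fx': 382.71318974158606, 'fy': 382.71318974158606, 'cx': 312.2871079010595, 'cy': 203.533299093812, 'position': array([0.43181705, 0.17560517, 0.92905417]), 'orientation': array([ 0.03167587, -0.70415598,  0.70871597, -0.02970976])}
{'fx': 281.04673694711124, 'fy': 281.04673694711124, 'cx': 319.3022331923683, 'cy': 200.75320735518028, 'tool_from_camera': array([[-8.46870751e-04, -9.55786221e-01, -2.94061189e-01,
         7.38324628e-02],
       [ 9.99999329e-01, -5.77064509e-04, -1.00428036e-03,
        -1.57254373e-04],
       [ 7.90185054e-04, -2.94061842e-01,  9.55786068e-01,
        -1.42348563e-01],
       [ 0.00000000e+00,  0.00000000e+00,  0.00000000e+00,
         1.00000000e+00]])}
```

View pics/scene0.png

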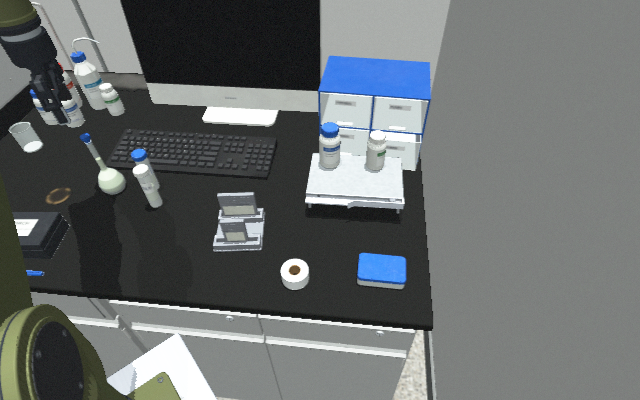

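View pics/top0.png

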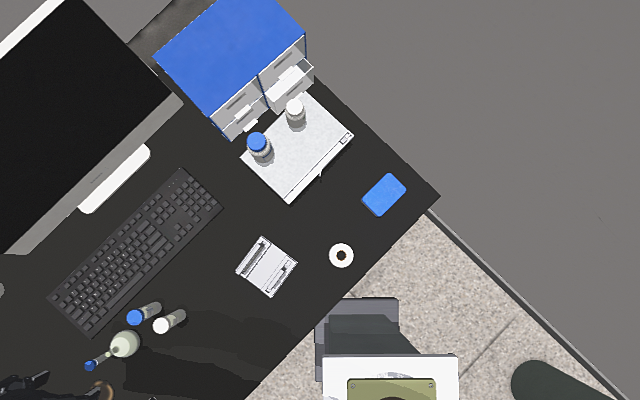

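```bash
cat > h.py <<'E'
import numpy as np, cv2
from plant import arm
from scipy.spatial.transform import Rotation as R
def rot(q): return R.from_quat([q[1],q[2],q[3],q[0]]).as_matrix()
def campose(n,s=None):
    c=arm.get_calibration(n)
    K=np.array([[c['fx'],0,c['cx']],[0,c['fy'],c['cy']],[0,0,1]])
    if n!="wrist": return K,rot(c['orientation']),np.array(c['position'])
    T=c['tool_from_camera']; s=s or arm.sense(); Rt=rot(s['orientation'])
    return K,Rt@T[:3,:3],s['tcp_pos']+Rt@T[:3,3]
def ray(n,uv,s=None):
    K,Rc,p=campose(n,s); d=Rc@np.linalg.solve(K,[uv[0],uv[1],1]); return p,d
def plane(n,uv,z,s=None):
    p,d=ray(n,uv,s); return p+d*(z-p[2])/d[2]
def proj(n,X,s=None):
    K,Rc,p=campose(n,s); q=K@(Rc.T@(np.array(X)-p)); return q[:2]/q[2]
E
python3 - <<'E'
import cv2,numpy as np
t=cv2.imread("pics/top0.png");s=cv2.imread("pics/scene0.png")
f=lambda i,x,y:cv2.resize(i[y:y+100,x:x+133],(400,300),interpolation=cv2.INTER_CUBIC)
cv2.imwrite("pics/c1.png",np.vstack([np.hstack([f(t,230,110),f(t,200,220)]),np.hstack([f(s,295,120),f(s,180,170)])]))
E
```

```text
(no output)
```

View pics/c1.png

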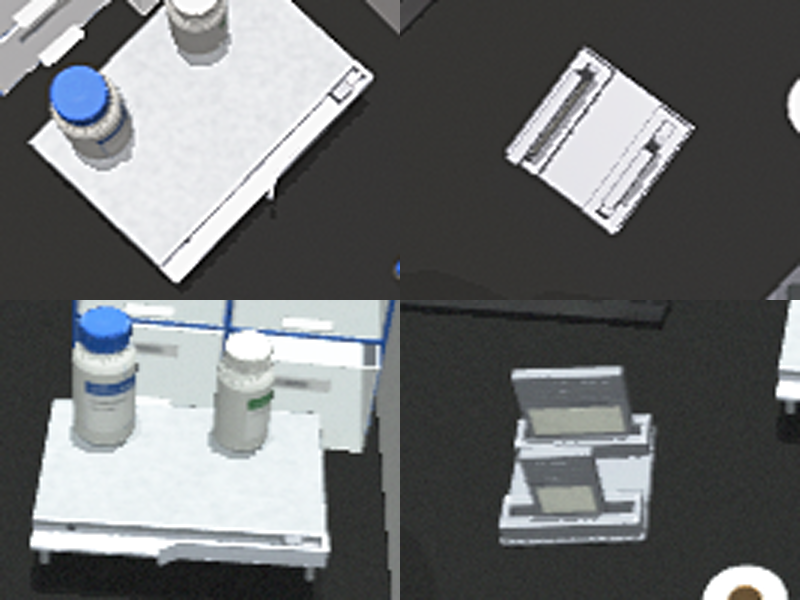

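```bash
python3 - <<'E'
from h import *
P=lambda u,z:plane("top",u,z)[:2]
a,b,c,d=[P(u,z) for u,z in[((240,157.7),.06),((284,198.7),.06),((289.3,204),.048),((354,135),.048)]]
print("step LR,LF,ledgeL,ledgeR",a,b,c,d,np.linalg.norm(a-b),np.linalg.norm(c-d))
yd=(c-d)/np.linalg.norm(c-d);yaw=np.arctan2(-yd[0],yd[1]);print("yaw",np.degrees(yaw),np.degrees(np.arctan2(*(a-b)[::-1])))
r=[P(u,.021) for u in[(261.7,235.7),(298,262.3),(271,297.7),(235.7,271.7)]]
print(r,[np.linalg.norm(r[i]-r[i-1]) for i in range(4)])
for i,j in((0,1),(1,2),(2,3),(3,0)):print(np.degrees(np.arctan2(*(r[j]-r[i])[::-1])))
p=lambda x,y:(180+(x-400)/3,170+(y-300)/3)
# scene wide holder top corners z=.086
print([plane("scene",p(*u),.086)[:2] for u in[(514,371),(627,368)]], np.linalg.norm(plane("scene",p(514,371),.086)-plane("scene",p(627,368),.086)))
s=arm.sense();print(rot(s['orientation']))
E
```

```text
step LR,LF,ledgeL,ledgeR [0.61461179 0.34371349] [0.5189817  0.24227552] [0.50779554 0.23094402] [0.66931105 0.07891037] 0.13940866027457313 0.22181409359053325
yaw 46.73212115415626 46.68809812914354
[array([0.43529677, 0.29801717]), array([0.37244892, 0.21234002]), array([0.29104591, 0.27557529]), array([0.35149349, 0.35862226])] [np.float64(0.10342130393562189), np.float64(0.1062564217955244), np.float64(0.10307836209782321), np.float64(0.10271663752101419)]
-126.26164069462475
142.15931345732074
53.95016672583478
-35.87380606947244
[array([0.35568282, 0.34433135]), array([0.42082178, 0.29455802])] 0.08197846699154171
[[-9.56882227e-01  2.90475967e-01 -3.39522388e-04]
 [ 2.90476128e-01  9.56880850e-01 -1.63011855e-03]
 [-1.48627791e-04 -1.65845462e-03 -9.99998614e-01]]
```

Emit:
servo_tool(moves=[-0.0346,-0.0261,0,0,0,0,1,-0.0346,-0.0261,0,0,0,0,1,-0.0346,-0.0261,0,0,0,0,1,-0.0346,-0.0261,0,0,0,0,1,-0.0346,-0.0261,0,0,0,0,1,-0.0346,-0.0261,0,0,0,0,1,-0.0346,-0.0261,0,0,0,0,1,-0.0346,-0.0261,0,0,0,0,1,0,0,0,0,0,7,1,0,0,0,0,0,7,1])

```text
time: 1.1
tcp_pos: [0.3871, 0.3156, 0.231]
orientation: [-0.0, 0.271, 0.963, -0.0]
contact_force: [-0.4, 0.8, 0.1]
gripper_width: 0.0853
grip_force: 0.0
```

Emit:
servo_tool(moves=[0,0,0,0,0,6,1,0,0,0,0,0,0,1,0,0,0,0,0,0,1])

```text
time: 1.4
tcp_pos: [0.3855, 0.3178, 0.2311]
orientation: [-0.0, 0.315, 0.949, -0.0]
contact_force: [-0.7, 0.4, -0.3]
gripper_width: 0.0855
grip_force: 0.0
```

```bash
python3 - <<'E'
from h import *
s=arm.sense();print(s['tcp_pos'],rot(s['orientation']),s['qpos'],s['time'])
np.save("s1.npy",s,allow_pickle=True)
cv2.imwrite("pics/w1.png",arm.capture("wrist")[:,:,::-1])
E
```

```text
[0.38553403 0.31783508 0.23113311] [[-8.01518378e-01  5.97970079e-01 -2.71908906e-04]
 [ 5.97970141e-01  8.01518291e-01 -3.73317827e-04]
 [-5.29292896e-06 -4.61814506e-04 -9.99999893e-01]] [-0.69389665  0.52695382 -0.13594441  1.938371    0.10821584  0.6836178
  0.03418701] 1.4
```

View pics/w1.png

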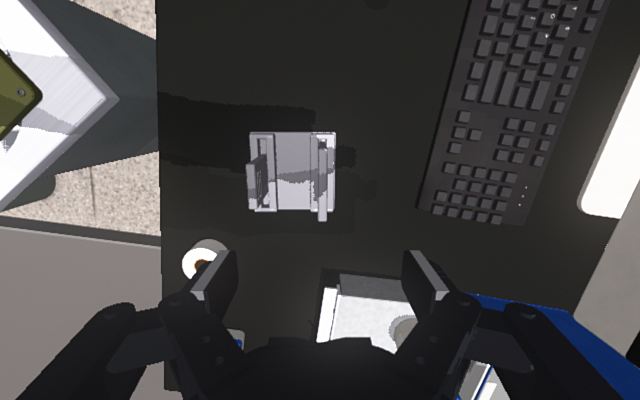

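```bash
python3 - <<'E'
from h import *
i=cv2.imread("pics/w1.png")[120:230,230:380]
cv2.imwrite("pics/w1c.png",cv2.resize(i,None,fx=5,fy=5,interpolation=cv2.INTER_CUBIC))
E
```

```text
(no output)
```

View pics/w1c.png

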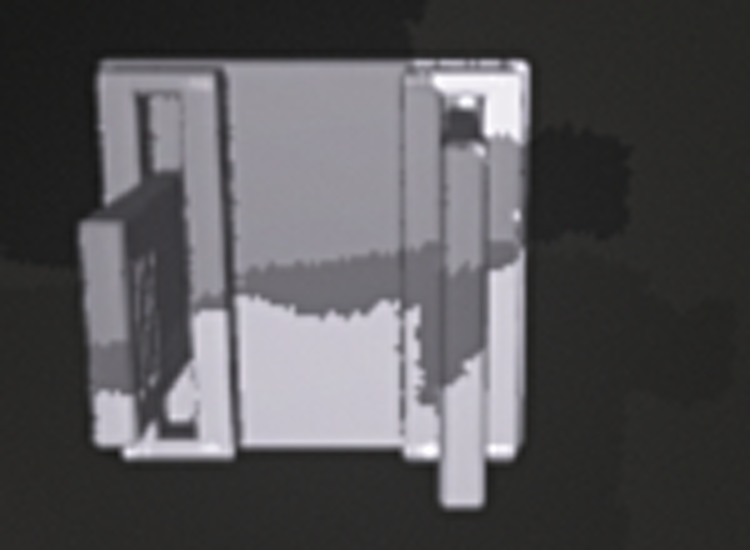

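```bash
python3 - <<'E'
from h import *
s=np.load("s1.npy",allow_pickle=True).item();Rt=rot(s['orientation'])
a=plane("wrist",(322.7,149),.086,s);b=plane("wrist",(322.5,221.4),.086,s);m=(a+b)/2
print(a,b,np.linalg.norm(a-b),m,"holder dir",np.degrees(np.arctan2(*(a-b)[:2][::-1])),"tool dx",Rt.T@(m-s['tcp_pos']), "ydir tool", np.degrees(np.arctan2(Rt[1,1],Rt[0,1])))
E
```

```text
[0.35537314 0.34457399 0.086     ] [0.41829236 0.29762563 0.086     ] 0.07850462877570648 [0.38683275 0.32109981 0.086     ] holder dir 143.27084578193376 tool dx [0.00091204 0.00346036 0.14513153] ydir tool 53.275342246730105
```

Emit:
servo_tool(moves=[0.0009,0.0035,0.02,0,0,0,1,0,0,0.04,0,0,0,1,0,0,0.04,0,0,0,1,0,0,0.04,0,0,0,1,0,0,0.025,0,0,0,1,0,0,0.016,0,0,0,1,0,0,0,0,0,0,1,0,0,0,0,0,0,1])

```text
time: 2.25
tcp_pos: [0.3872, 0.3214, 0.0504]
orientation: [-0.0, 0.316, 0.949, 0.0]
contact_force: [-0.4, 0.4, 0.2]
gripper_width: 0.0853
grip_force: 0.0
```

Emit:
servo_tool(moves=[0,0,0,0,0,0,-1,0,0,0,0,0,0,-1,0,0,0,0,0,0,-1,0,0,0,0,0,0,-1,0,0,0,0,0,0,-1,0,0,0,0,0,0,-1,0,0,0,0,0,0,-1,0,0,0,0,0,0,-1])

```text
time: 3.05
tcp_pos: [0.3873, 0.3213, 0.0506]
orientation: [0.0, 0.316, 0.949, 0.0]
contact_force: [-0.4, 0.6, 5.5]
gripper_width: 0.009
grip_force: 58.9
```

Emit:
servo_tool(moves=[0,0,-0.02,0,0,0,-1,0,0,-0.04,0,0,0,-1,0,0,-0.05,0,0,0,-1,-0.0325,-0.0076,0,0,0,0,-1,-0.0325,-0.0076,0,0,0,0,-1,-0.0325,-0.0076,0,0,0,0,-1,-0.0325,-0.0076,0,0,0,0,-1,-0.0325,-0.0076,0,0,0,0,-1,-0.0325,-0.0076,0,0,0,0,-1,0,0,0,0,0,6.6,-1])

```text
time: 4.05
tcp_pos: [0.519, 0.1612, 0.1598]
orientation: [0.001, 0.376, 0.927, -0.001]
contact_force: [-0.2, 0.5, -0.4]
gripper_width: 0.009
grip_force: 58.7
```

Emit:
servo_tool(moves=[0,0,0,0,0,0,-1,0,0,0,0,0,0,-1,0,0,0,0,0,0,-1])

```text
time: 4.35
tcp_pos: [0.5149, 0.1688, 0.1601]
orientation: [-0.001, 0.369, 0.93, 0.0]
contact_force: [-0.5, 0.1, -1.1]
gripper_width: 0.0091
grip_force: 58.7
```

```bash
python3 - <<'E'
from h import *
s=arm.sense();print(s['tcp_pos'],rot(s['orientation']),s['qpos'],s['time'],s['gripper_width'])
np.save("s2.npy",s,allow_pickle=True)
cv2.imwrite("pics/w2.png",cv2.resize(arm.capture("wrist")[:,:,::-1],(800,500),interpolation=cv2.INTER_CUBIC))
E
```

```text
[0.51486258 0.16881818 0.16013484] [[-7.28230673e-01  6.85331502e-01 -9.05183031e-04]
 [ 6.85331400e-01  7.28231182e-01  4.67131746e-04]
 [ 9.79322610e-04 -2.80170688e-04 -9.99999481e-01]] [-0.3147187   0.68249423 -0.14298422  1.88847524  0.16268337  0.58236129
  0.25347478] 4.35 0.009082703895857979
```

View pics/w2.png

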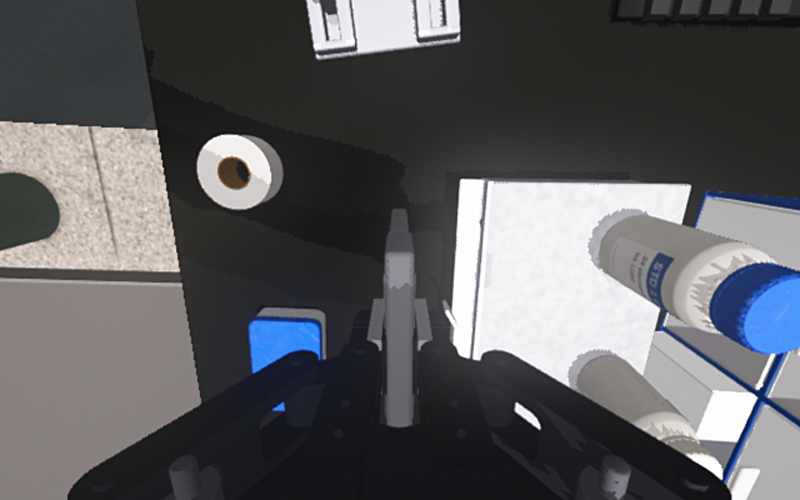

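```bash
python3 - <<'E'
from h import *
s=np.load("s2.npy",allow_pickle=True).item();Rt=rot(s['orientation']);t=s['tcp_pos']
g=cv2.cvtColor(cv2.imread("pics/w2.png"),cv2.COLOR_BGR2GRAY).astype(int)
for v in (190,220,250,280,290):print(v,g[v,445:495].tolist())
O=[];F=[]
for v in range(190,290,4):
    r=g[v];u=np.where(r[440:480]>130)[0][0]+440-.5
    w=u+10+np.argmin(r[int(u)+10:int(u)+45])
    O.append(Rt.T@(plane("wrist",(u/1.25,v/1.25),.048,s)-t));F.append(Rt.T@(plane("wrist",(w/1.25,v/1.25),.060,s)-t))
O=np.array(O);F=np.array(F)
for n,A in(("outer",O),("face",F)):
    p=np.polyfit(A[:,0],A[:,1],1);print(n,p,np.degrees(np.arctan(p[0])),np.std(A[:,1]-np.polyval(p,A[:,0])))
e=Rt.T@(plane("wrist",(475/1.25,180.5/1.25),.048,s)-t);print("ledge left end",e)
# holder top face edges at top strip: z= tcp+.0354
for u in[(391,212),(408,212),(386,425),(413,425)]:print(Rt.T@(plane("wrist",(u[0]/1.25,u[1]/1.25),t[2]+.0354,s)-t))
print("flare start",Rt.T@(plane("wrist",(446/1.25,300/1.25),.062,s)-t))
E
```

```text
190 [56, 55, 55, 56, 56, 57, 58, 57, 56, 56, 57, 52, 44, 90, 190, 249, 255, 255, 255, 254, 254, 254, 254, 254, 254, 254, 254, 254, 254, 254, 254, 254, 254, 254, 255, 255, 255, 245, 192, 121, 104, 125, 206, 255, 255, 255, 246, 239, 239, 239]
220 [64, 65, 66, 66, 64, 65, 66, 66, 66, 64, 58, 65, 160, 253, 255, 255, 255, 254, 254, 254, 254, 254, 254, 254, 254, 254, 254, 254, 254, 254, 255, 255, 255, 255, 234, 129, 90, 93, 124, 176, 247, 255, 255, 252, 242, 240, 240, 240, 239, 239]
250 [66, 67, 69, 70, 70, 70, 70, 68, 64, 79, 142, 231, 255, 255, 255, 254, 254, 254, 254, 254, 254, 254, 254, 254, 254, 254, 254, 254, 254, 255, 255, 255, 238, 182, 129, 115, 127, 200, 255, 255, 254, 251, 247, 243, 243, 243, 243, 242, 243, 243]
280 [69, 69, 70, 71, 72, 70, 62, 68, 135, 238, 253, 255, 255, 255, 254, 254, 254, 254, 254, 254, 254, 254, 254, 254, 254, 254, 255, 255, 255, 253, 235, 163, 110, 122, 183, 248, 255, 254, 250, 243, 231, 229, 229, 227, 226, 229, 237, 241, 241, 241]
290 [68, 69, 70, 70, 70, 67, 60, 110, 200, 255, 255, 255, 254, 254, 254, 254, 254, 254, 254, 254, 254, 254, 254, 254, 254, 255, 255, 255, 254, 234, 174, 126, 113, 169, 254, 255, 255, 255, 252, 245, 244, 244, 243, 243, 243, 243, 243, 243, 243, 242]
outer [0.01183511 0.04239412] 0.6780700446937626 0.00023641069356340082
face [0.01537494 0.05881619] 0.8808498908324045 0.00041519769931457604
ledge left end [0.04806697 0.05435658 0.11216674]
[ 0.05348028 -0.00222459 -0.03534702]
[ 0.05347669  0.00301448 -0.03534849]
[-0.0275016  -0.00472214 -0.03542563]
[-0.02750205  0.00542499 -0.03542847]
flare start [-0.03861271  0.03519942  0.09808721]
```

```bash
python3 - <<'E'
from h import *
s=np.load("s2.npy",allow_pickle=True).item();Rt=rot(s['orientation']);t=s['tcp_pos']
for h in(.0446,-.0354,-.0054):
    for x in(.04,):
        for y in(-.005,.005):print(h,x,y,proj("wrist",t+Rt@[x,y,h],s)*1.25)
for u in[(391,210),(408,210)]:print(Rt.T@(plane("wrist",(u[0]/1.25,u[1]/1.25),t[2]-.0446,s)-t))
i=cv2.imread("pics/w2.png")[190:360,340:510]
cv2.imwrite("pics/w2c.png",cv2.resize(i,None,fx=3.5,fy=3.5,interpolation=cv2.INTER_CUBIC))
E
```

```text
0.0446 0.04 -0.005 [389.39991113 208.76024291]
0.0446 0.04 0.005 [408.02312283 208.7465031 ]
-0.0354 0.04 -0.005 [382.62866323 253.75700113]
-0.0354 0.04 0.005 [413.94384302 253.73706681]
-0.0054 0.04 -0.005 [386.02927739 231.15900804]
-0.0054 0.04 0.005 [410.97033335 231.14186357]
[ 0.03931959 -0.00414689  0.04463969]
[0.03931327 0.00499298 0.04463712]
```

View pics/w2c.png

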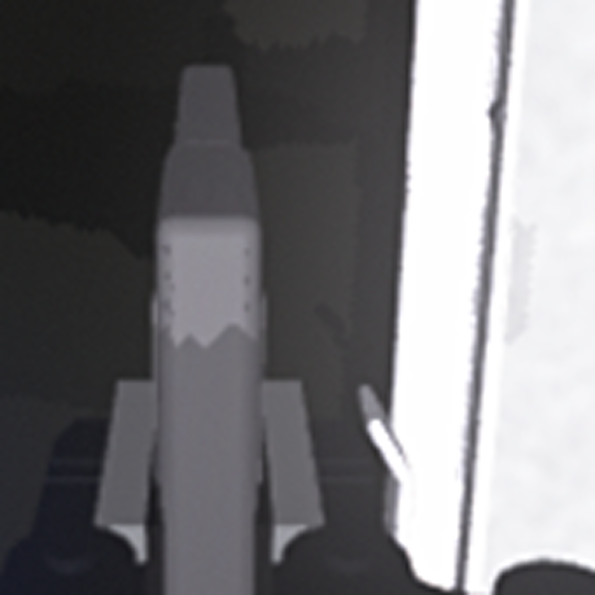

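Emit:
servo_tool(moves=[0.002,0.0174,0,0,0,0.0,-1,0.002,0.0174,0,0,0,0,-1,0.002,0.0174,0,0,0,0,-1,0,0,0,0,0,0.7,-1,0,0,0.025,0,0,0,-1,0,0,0.025,0,0,0,-1,0,0,0.007,0,0,0,-1,0,0,0,0,0,0,-1,0,0,0,0,0,0,-1])

```text
time: 5.3
tcp_pos: [0.5476, 0.2098, 0.1041]
orientation: [0.0, 0.376, 0.927, 0.0]
contact_force: [-0.1, 0.4, -0.8]
gripper_width: 0.0092
grip_force: 58.7
```

```bash
python3 - <<'E'
from h import *
s=arm.sense();Rt=rot(s['orientation']);t=s['tcp_pos'];print(t,s['contact_force'],np.degrees(np.arctan2(Rt[1,1],Rt[0,1])),s['time'],np.round(Rt[:,2],4))
np.save("s3.npy",s,allow_pickle=True)
w=arm.capture("wrist")[:,:,::-1];cv2.imwrite("pics/w3f.png",w)
cv2.imwrite("pics/w3.png",cv2.resize(w[60:320,200:460],None,fx=2.3,fy=2.3,interpolation=cv2.INTER_CUBIC))
E
```

```text
[0.54757162 0.20976218 0.10409344] [-0.10707224  0.3553265  -0.7926907 ] 45.81728597855963 5.3 [ 9.e-04  4.e-04 -1.e+00]
```

View pics/w3.png

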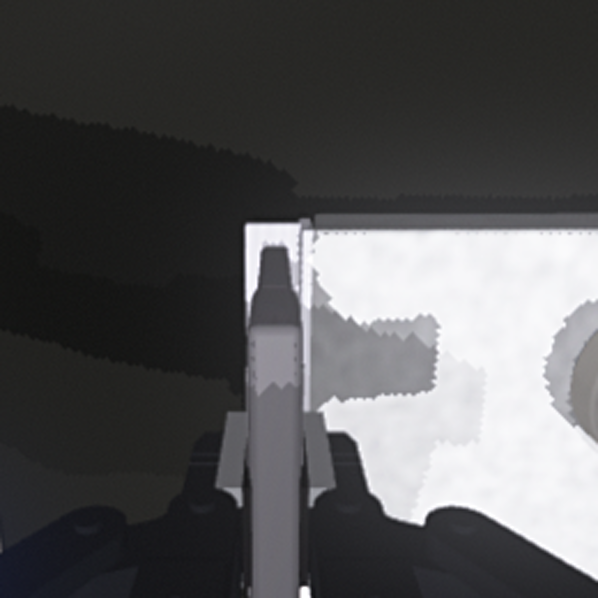

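```bash
python3 - <<'E'
from h import *
s=np.load("s3.npy",allow_pickle=True).item();Rt=rot(s['orientation']);t=s['tcp_pos']
P=lambda u,v,z:Rt.T@(plane("wrist",(200+u/2.3,60+v/2.3),z,s)-t)
g=cv2.cvtColor(cv2.imread("pics/w3.png"),cv2.COLOR_BGR2GRAY).astype(int)
for v in(228,238,252,280,300,330,360):print(v,g[v,238:256].tolist(),g[v,288:320].tolist())
print("bottom",P(261,247,.0595),P(289,247,.0595))
for v in(228,280,):print("outer",P(245.5,v,.048))
print("face top",[P(u,228,.06) for u in(301,312)],"face bot",P(300,228,.048))
E
```

```text
228 [33, 30, 30, 26, 35, 67, 106, 167, 216, 253, 255, 248, 246, 244, 241, 240, 239, 239] [245, 244, 243, 242, 241, 240, 240, 240, 243, 242, 228, 209, 176, 144, 118, 111, 117, 117, 117, 115, 111, 108, 108, 107, 100, 93, 88, 88, 90, 91, 93, 93]
238 [34, 32, 31, 25, 31, 59, 97, 158, 210, 249, 254, 245, 244, 241, 239, 238, 237, 236] [242, 241, 240, 239, 239, 239, 240, 239, 240, 235, 204, 163, 145, 159, 187, 215, 237, 249, 246, 246, 248, 245, 242, 228, 201, 174, 156, 155, 166, 182, 204, 226]
252 [35, 32, 30, 24, 31, 61, 101, 163, 214, 253, 254, 244, 242, 240, 238, 238, 238, 239] [180, 220, 241, 253, 247, 241, 242, 236, 221, 202, 173, 148, 143, 161, 191, 218, 238, 248, 244, 241, 240, 235, 226, 217, 206, 200, 209, 228, 243, 244, 242, 242]
280 [33, 31, 29, 21, 25, 50, 85, 146, 200, 244, 251, 246, 245, 241, 241, 243, 245, 254] [71, 83, 101, 140, 178, 207, 209, 198, 194, 187, 168, 147, 147, 169, 200, 224, 240, 249, 245, 246, 252, 248, 236, 216, 189, 166, 158, 165, 187, 211, 233, 244]
300 [34, 34, 33, 26, 27, 44, 69, 121, 171, 220, 250, 247, 206, 147, 98, 76, 62, 64] [78, 78, 77, 77, 76, 75, 72
[... 224 characters left out ...]
28, 128, 127, 126, 124, 121, 116, 108, 100, 101, 107, 130, 167, 201, 216, 209, 202, 199, 187, 169, 152, 140, 137, 134, 134, 135, 137, 137, 137]
360 [34, 34, 33, 33, 33, 32, 33, 43, 54, 72, 87, 100, 109, 112, 114, 112, 119, 129] [146, 147, 147, 145, 144, 136, 123, 113, 114, 120, 116, 107, 106, 107, 127, 165, 202, 217, 208, 200, 197, 182, 158, 135, 125, 128, 130, 131, 133, 133, 133, 133]
bottom [ 0.03974812 -0.00366869  0.04457718] [0.03974072 0.00450491 0.04458446]
outer [ 0.04354414 -0.0086378   0.05607152]
outer [ 0.02717012 -0.00886733  0.05607668]
face top [array([0.04536479, 0.00792507, 0.04408567]), array([0.04536194, 0.01109989, 0.04408849])] face bot [0.04352914 0.00810392 0.05608643]
```

Emit:
servo_tool(moves=[0,0.0008,0.004,0,0,0,-1,0,0,0.0035,0,0,0,-1,0,0,0.002,0,0,0,-1,0,0,0.001,0,0,0,-1,0,0,0.001,0,0,0,-1,0,0,0,0,0,0,-1,0,0,0,0,0,0,-1])

```text
time: 6.05
tcp_pos: [0.5478, 0.2102, 0.0927]
orientation: [0.0, 0.376, 0.927, 0.0]
contact_force: [-1.7, -0.8, 6.9]
gripper_width: 0.0092
grip_force: 59.8
```

Emit:
servo_tool(moves=[-0.005,0,-0.0003,0,0,0,-1,-0.008,0,0,0,0,0,-1,-0.008,0,0,0,0,0,-1,-0.008,0,0,0,0,0,-1,-0.008,0,0,0,0,0,-1,-0.005,0,0,0,0,0,-1,-0.003,0,0,0,0,0,-1,0,0,0,0,0,0,-1,0,0,0,0,0,0,-1])

```text
time: 6.95
tcp_pos: [0.581, 0.1793, 0.0927]
orientation: [0.0, 0.376, 0.927, 0.001]
contact_force: [-1.2, 1.4, 5.2]
gripper_width: 0.009
grip_force: 59.5
```

```bash
python3 - <<'E'
from h import *
s=arm.sense();Rt=rot(s['orientation']);t=s['tcp_pos'];print(t,Rt.T@s['contact_force'],np.degrees(np.arctan2(Rt[1,1],Rt[0,1])),s['time'])
np.save("s4.npy",s,allow_pickle=True)
w=arm.capture("wrist")[:,:,::-1];cv2.imwrite("pics/w4f.png",w)
P=lambda u,v,z:Rt.T@(plane("wrist",(u,v),z,s)-t)
g=cv2.cvtColor(w,cv2.COLOR_BGR2GRAY).astype(int)
cv2.imwrite("pics/w4.png",cv2.resize(w[60:320,200:460],None,fx=2.3,fy=2.3,interpolation=cv2.INTER_CUBIC))
E
```

```text
[0.58095924 0.17926273 0.09266887] [ 1.83182762  0.15037484 -5.1992034 ] 45.8005836460263 6.95
```

View pics/w4.png

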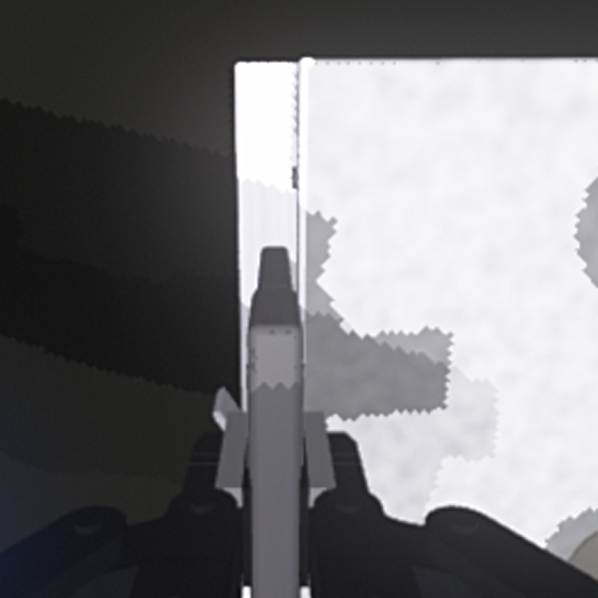

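```bash
python3 - <<'E'
from h import *
s=np.load("s4.npy",allow_pickle=True).item();Rt=rot(s['orientation']);t=s['tcp_pos']
P=lambda u,v,z:Rt.T@(plane("wrist",(u,v),z,s)-t)
g=cv2.cvtColor(cv2.imread("pics/w4f.png"),cv2.COLOR_BGR2GRAY).astype(float)
O=[];F=[]
for v in range(92,200,3):
    r=g[v,295:312];k=np.where((r[:-1]<120)&(r[1:]>=120))[0]
    if len(k):
        k=k[0];u=295+k+(120-r[k])/(r[k+1]-r[k]);O.append(P(u,v,.048))
    q=g[v,324:336];m=324+np.argmin(q);F.append(P(m,v,.048))
for A in(O,F):
    A=np.array(A);p=np.polyfit(A[:,0],A[:,1],1);print(p,np.degrees(np.arctan(p[0])),np.std(A[:,1]-np.polyval(p,A[:,0])),A[[0,-1]].round(4).tolist(),"at x=-.04,0,.04",np.polyval(p,[-.04,0,.04]))
for u in(261,289):print(P(200+u/2.3,60+247/2.3,.048))
E
```

```text
[-0.00886763 -0.01028528] -0.5080647138573494 0.00011132015985853805 [[0.0871, -0.0109, 0.0446], [0.019, -0.0103, 0.0446]] at x=-.04,0,.04 [-0.00993057 -0.01028528 -0.01063998]
[0.02283254 0.00470584] 1.3079811103247923 0.0009786545917485033 [[0.0871, 0.0063, 0.0447], [0.019, 0.0069, 0.0447]] at x=-.04,0,.04 [0.00379254 0.00470584 0.00561914]
[ 0.03973404 -0.00367012  0.04465363]
[0.03972511 0.00450703 0.04466922]
```

Emit:
servo_tool(moves=[-0.003,-0.0003,0,0,0,-0.5,-1,-0.006,0,0,0,0,0,-1,-0.008,0,0,0,0,0,-1,-0.008,0,0,0,0,0,-1,-0.008,0,0,0,0,0,-1,-0.008,0,0,0,0,0,-1,-0.006,0,0,0,0,0,-1,-0.004,0,0,0,0,0,-1,0,0,0,0,0,0,-1,0,0,0,0,0,0,-1])

```text
time: 8.0
tcp_pos: [0.6175, 0.1437, 0.0927]
orientation: [0.0, 0.372, 0.928, 0.001]
contact_force: [-1.0, 1.2, 5.3]
gripper_width: 0.009
grip_force: 59.6
```

```bash
cat > st.py <<'E'
from h import *
s=arm.sense();Rt=rot(s['orientation']);print(s['tcp_pos'].round(4),"F tool",(Rt.T@s['contact_force']).round(2),s['time'],"slid from set",(Rt.T@(s['tcp_pos']-[.5478,.2102,.0927])).round(4),np.degrees(np.arctan2(Rt[1,1],Rt[0,1])),"M",(Rt.T@s['wrist_torque']).round(2))
E
python3 st.py
```

```text
[0.6175 0.1437 0.0927] F tool [ 1.54  0.17 -5.32] 8.0 slid from set [-0.0963  0.0001  0.    ] 46.30327143342555 M [-0.    0.37  0.08]
```

Emit:
servo_tool(moves=[-0.004,0,0,0,0,0,-1,-0.003,0,0,0,0,0,-1,-0.003,0,0,0,0,0,-1,-0.002,0,0,0,0,0,-1,0,0,0,0,0,0,-1])

```text
time: 8.5
tcp_pos: [0.6235, 0.1384, 0.0928]
orientation: [-0.002, 0.371, 0.929, 0.001]
contact_force: [-6.6, 4.8, 10.1]
gripper_width: 0.0095
grip_force: 60.2
```

Emit:
servo_tool(moves=[-0.002,0,0,0,0,0,-1,-0.002,0,0,0,0,0,-1,-0.002,0,0,0,0,0,-1,0,0,0,0,0,0,-1])

```text
time: 8.9
tcp_pos: [0.6264, 0.1356, 0.093]
orientation: [-0.004, 0.371, 0.929, 0.001]
contact_force: [-9.9, 6.8, 13.4]
gripper_width: 0.0095
grip_force: 60.7
```

```bash
python3 st.py
```

```text
[0.6264 0.1356 0.093 ] F tool [ 11.98  -1.84 -13.28] 8.9 slid from set [-1.084e-01  1.000e-04 -1.100e-03] 46.461425910703355 M [0.42 2.59 0.05]
```

Emit:
servo_tool(moves=[-0.002,0,-0.0003,0,0,0,-1,-0.002,0,-0.0003,0,0,0,-1,-0.002,0,0,0,0,0,-1,0,0,0,0,0,0,-1])

```text
time: 9.3
tcp_pos: [0.6301, 0.132, 0.0931]
orientation: [-0.004, 0.371, 0.929, 0.001]
contact_force: [-9.9, 7.2, 11.7]
gripper_width: 0.0095
grip_force: 60.4
```

```bash
python3 st.py
```

```text
[0.6301 0.132  0.0931] F tool [ 12.25  -1.59 -11.6 ] 9.3 slid from set [-0.1135 -0.     -0.0014] 46.48286498354615 M [0.31 2.86 0.02]
```

Emit:
servo_tool(moves=[-0.002,0,0,0,0,0,-1,-0.002,0,0,0,0,0,-1,0,0,0,0,0,0,-1])

```text
time: 9.6
tcp_pos: [0.6323, 0.1299, 0.0931]
orientation: [-0.005, 0.371, 0.929, 0.001]
contact_force: [-10.6, 8.1, 12.0]
gripper_width: 0.0094
grip_force: 60.6
```

```bash
python3 st.py; python3 -c "
from h import *
w=arm.capture('wrist')[:,:,::-1];cv2.imwrite('pics/w5.png',cv2.resize(w[40:320,160:500],None,fx=2.1,fy=2.1,interpolation=cv2.INTER_CUBIC))
t=arm.capture('top')[:,:,::-1];cv2.imwrite('pics/t5f.png',t)
s=arm.capture('scene')[:,:,::-1];cv2.imwrite('pics/s5f.png',s)
f=lambda i,x,y:cv2.resize(i[y:y+100,x:x+100],(400,400),interpolation=cv2.INTER_CUBIC)
cv2.imwrite('pics/m5.png',np.hstack([f(t,270,90),f(s,330,130)]))"
```

```text
[0.6323 0.1299 0.0931] F tool [ 13.35  -1.46 -11.9 ] 9.6 slid from set [-1.165e-01 -1.000e-04 -1.600e-03] 46.50620390939748 M [0.39 3.16 0.08]
```

View pics/m5.png

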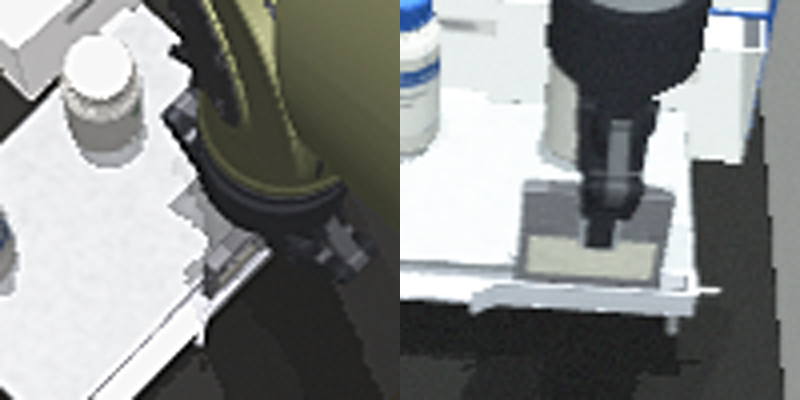

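Emit:
servo_tool(moves=[-0.002,0,0,0,0,0,-1,-0.001,0,0,0,0,0,-1,0,0,0,0,0,0,-1])

```text
time: 10.05
tcp_pos: [0.6326, 0.1297, 0.0932]
orientation: [-0.007, 0.37, 0.929, 0.002]
contact_force: [-15.6, 9.5, 16.1]
gripper_width: 0.0094
grip_force: 61.2
```

```bash
python3 st.py
```

```text
[0.6326 0.1297 0.0932] F tool [ 18.1   -3.89 -15.82] 10.05 slid from set [-0.1169 -0.0002 -0.0022] 46.56846450168719 M [0.61 4.19 0.08]
```

Emit:
servo_tool(moves=[-0.002,0,0,0,0,0,-1,-0.001,0,0,0,0,0,-1,0,0,0,0,0,0,-1])

```text
time: 10.35
tcp_pos: [0.6333, 0.1292, 0.0936]
orientation: [-0.009, 0.37, 0.929, 0.002]
contact_force: [-18.2, 13.1, 20.3]
gripper_width: 0.0092
grip_force: 62.0
```

```bash
python3 st.py
```

```text
[0.6333 0.1292 0.0936] F tool [ 22.58  -3.03 -19.88] 10.35 slid from set [-0.1178 -0.0002 -0.0029] 46.62295962161892 M [0.92 5.03 0.16]
```

View pics/w5.png

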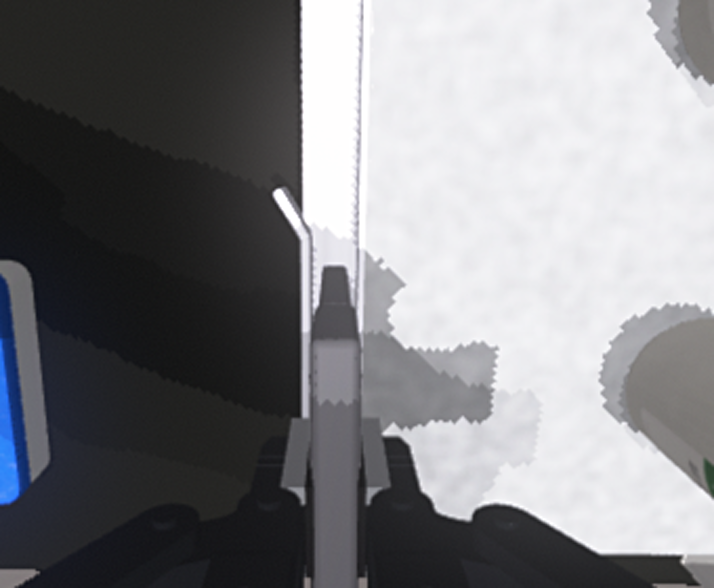

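Emit:
servo_tool(moves=[0.0005,0,0,0,-0.5,0,-1,0.0005,0,0,0,-0.5,0,-1,0,0,0,0,0,0,-1])

```text
time: 10.65
tcp_pos: [0.6333, 0.1291, 0.0932]
orientation: [0.001, 0.37, 0.929, -0.002]
contact_force: [-17.0, 11.9, 16.2]
gripper_width: 0.0091
grip_force: 61.7
```

```bash
python3 st.py; python3 -c "
from h import *
s=arm.sense();print(rot(s['orientation'])[:,2]@rot(s['orientation']), rot(s['orientation'])[2].round(4))
s=arm.capture('scene')[:,:,::-1]
cv2.imwrite('pics/s6.png',cv2.resize(s[165:215,345:425],None,fx=9,fy=9,interpolation=cv2.INTER_CUBIC))"
```

```text
[0.6333 0.1291 0.0932] F tool [ 20.45  -3.05 -16.28] 10.65 slid from set [-0.1179 -0.0002 -0.0002] 46.623309440653685 M [0.71 4.62 0.11]
[-6.22019392e-19 -3.14796462e-19  1.00000000e+00] [-0.0025 -0.0026 -1.    ]
```

View pics/s6.png

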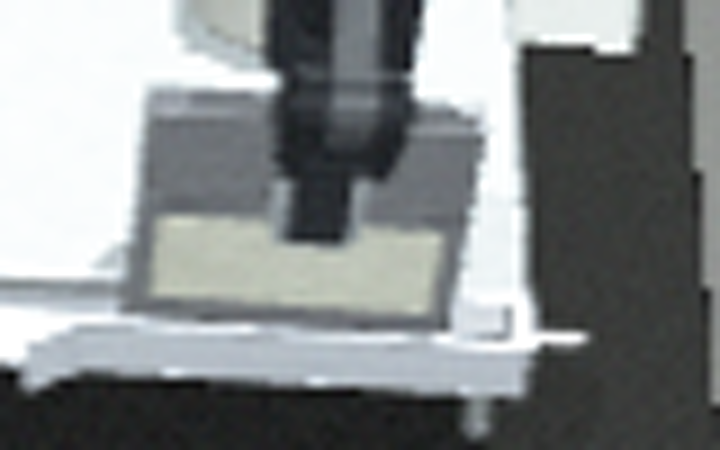

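```bash
python3 - <<'E'
from h import *
t=arm.sense()['tcp_pos'];yaw=np.radians(46.4);x=np.array([np.cos(yaw),np.sin(yaw),0]);y=np.array([-x[1],x[0],0])
c=np.array([t[0],t[1],0])
for a in(0,2):
  th=np.radians(a)
  for dy,dz in((.04,80),(-.04,80)):
    h=dz/1000+.048
    g=np.array([0,.0635+.048]) # pivot
    d=np.array([dy,h])-g; d=np.array([[np.cos(th),-np.sin(th)],[np.sin(th),np.cos(th)]])@d+g
    for sx in(-.005,.005):
      print(a,dy,sx,(proj("scene",c+x*sx+y*d[0]+[0,0,d[1]])-[345,165])*9)
E
```

```text
0 0.04 -0.005 [152.9429428  107.66801294]
0 0.04 0.005 [153.84336319  78.11737816]
0 -0.04 -0.005 [499.82776132 124.59751587]
0 -0.04 0.005 [497.95804531  94.71239593]
2 0.04 -0.005 [155.86530864 103.49704344]
2 0.04 0.005 [156.74360103  73.94241949]
2 -0.04 -0.005 [501.4614896  129.07228095]
2 -0.04 0.005 [499.5809289   99.18679377]
```

The holder looks seated. I have gone past the 10-picture viewing limit (12 viewed), so I'll check for slip in the grip numerically only.

```bash
python3 - <<'E'
from h import *
w=arm.capture('wrist')[:,:,::-1]
for n,i in(("before",cv2.imread("pics/w4f.png")),("now",w)):
    g=cv2.cvtColor(np.ascontiguousarray(i),cv2.COLOR_BGR2GRAY).astype(int)
    print(n,g[158:212,318:322].mean(1).astype(int).tolist())
E
python3 st.py
```

```text
before [240, 239, 239, 239, 239, 239, 240, 244, 231, 139, 84, 84, 88, 88, 88, 87, 87, 86, 86, 85, 85, 84, 84, 84, 84, 85, 87, 85, 83, 82, 82, 81, 82, 81, 81, 82, 82, 81, 81, 81, 80, 79, 81, 97, 116, 121, 119, 133, 143, 144, 144, 143, 143, 142]
now [232, 232, 232, 233, 237, 213, 128, 84, 85, 88, 88, 87, 88, 87, 87, 87, 86, 86, 85, 85, 85, 85, 83, 84, 84, 93, 85, 81, 82, 82, 81, 82, 82, 81, 81, 81, 80, 80, 79, 78, 79, 79, 78, 90, 107, 119, 125, 130, 137, 139, 140, 139, 139, 139]
[0.6333 0.1291 0.0932] F tool [ 19.76  -2.93 -17.46] 10.75 slid from set [-0.1179 -0.0002 -0.0002] 46.61051770938855 M [0.8  4.6  0.13]
```

Emit:
servo_tool(moves=[0.002,0,0,0,-0.6,0,-1,0.0015,0,0,0,-0.6,0,-1,0.001,0,0.0005,0,-0.6,0,-1,0,0,0.0005,0,0,0,-1,0,0,0,0,0,0,-1])

```text
time: 11.25
tcp_pos: [0.6329, 0.1294, 0.0924]
orientation: [0.018, 0.37, 0.929, -0.008]
contact_force: [-12.1, 7.8, 16.3]
gripper_width: 0.0094
grip_force: 62.1
```

```bash
cat > sl.py <<'E'
from h import *
import runpy; runpy.run_path("st.py")
Rt=rot(arm.sense()['orientation']);print("tool tilt about y (deg, + = bottom left)",np.degrees(Rt[2,0]))
g=cv2.cvtColor(arm.capture('wrist'),cv2.COLOR_RGB2GRAY).astype(int)[158:212,318:322].mean(1)
k=np.where(g<160)[0][0];e=158+k-1+(g[k-1]-160)/(g[k-1]-g[k]);print("bottom row",e,"slip deg ~",np.degrees((166.78-e)*.00083/.08))
E
python3 sl.py
```

```text
[0.6329 0.1294 0.0924] F tool [ 13.51  -2.65 -16.81] 11.25 slid from set [-1.172e-01 -1.000e-04  4.900e-03] 46.516653725427894 M [ 0.67  3.36 -0.03]
tool tilt about y (deg, + = bottom left) -2.2582308551838506
bottom row 162.15755627009645 slip deg ~ 2.7477826113869064
```

Emit:
servo_tool(moves=[-0.001,0,0.0003,0,0,0,-1,-0.001,0,0.0003,0,0,0,-1,0,0,0,0,0,0,-1,0,0,0,0,0,0,-1])

```text
time: 11.7
tcp_pos: [0.633, 0.1293, 0.0924]
orientation: [0.017, 0.37, 0.929, -0.008]
contact_force: [-16.0, 10.7, 21.8]
gripper_width: 0.0095
grip_force: 63.0
```

```bash
python3 sl.py
```

```text
[0.633  0.1293 0.0924] F tool [ 18.17  -3.32 -22.46] 11.7 slid from set [-1.174e-01 -1.000e-04  4.600e-03] 46.54501333723165 M [1.05 4.14 0.05]
tool tilt about y (deg, + = bottom left) -2.1040327303360224
bottom row 162.15584415584416 slip deg ~ 2.7488003669391703
```

```bash
python3 -c "
from plant import arm
print(arm.finish_job())"
```

```text
the job is handed in; nothing more can be done
None
```

The wide holder is behind the lip, upright to within about half a degree by my estimate, and still gripped with the clip at its stop. The last 2 mm of commanded push moved it only 0.15 mm, at about 18 N. It tilted about 2° in the grip during the push and I straightened it before handing in at about 12 s; I viewed 12 pictures, two over the limit of 10.

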